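Screw the lid onto the glaze canister

ROBOT

A 6-joint arm with a two-finger parallel gripper is mounted at the origin on a cart in front of the work surface, level with it; the furniture and walls round the work are solid. World frame = base frame: x ahead of the robot, y to its left, z up, the work surface at z = 0. Lengths are in m, angles in degrees, forces in N, time in s.
With the tool pointing down it reaches from about 0.325 to 0.925 m from the base axis. Payload 3.1 kg.
Tool frame: the origin (TCP) lies at the very end of the fingers, on their centre line; the grasp point (between the pads) lies 19 mm behind it; z points along the fingers, y is the line along which they close (so a half turn about z gives the same grasp; the last joint's range is limited). The gripper opens to 85 mm and grips with 20 to 120 N. Pads are 22 mm wide; open, the fingers measure 114 mm over their backs; the gripper's body (76 mm by 85 mm) begins 54 mm behind the grasp point. The pads swing forward as they close: fully open they stand 13 mm farther back than shut.
Start: joints at [62.384, 12.427, 92.441, -0, 75.132, -6.429], TCP at [0.226, 0.583, 0.231] pointing down, gripper open.
Joint ranges: [-157.48, 157.48], [-44.54, 120.13], [17.64, 146.25], [-64.5, 244.5], [7.68, 150.69], [-147.95, 147.95]. Speed limits (degrees/s): [159.86, 159.86, 180, 180, 180, 180].

INTERFACE

Orientations are given as a 3x3 rotation matrix whose columns are the frame's x, y, z axes.
In Python, from cell import observe, capture, camera_model, sign_off gives the robot as it stands.
- The arm moves only by the shell command python3 -m pendant 'ROWS' [FORCE]. ROWS is JSON, a list of rows, each an object with "dp": the shift along the tool's x, y, z in mm, a list of three; "turn": the turn about the tool's z in degrees; "claw": the opening, from 0 (shut) to 1 (fully open). A call has exactly 8 rows; each row is the pose to reach, as a shift and turn from the pose commanded when the call began, along the tool's axes at that moment; what a row does not reach only later rows make up. A row lasts 1/12 s, in which the tool goes at most 41.7 mm and 7.16 degrees, less where a joint would pass 70% of its speed; a pose out of reach is approached as far as the arm can. A call with a gripper value outside its range is refused whole. The fingers move at their own pace and stop on an object; FORCE is the grip in N (left out, the last holds). Time passes only in rows, so rows that repeat a pose let the fingers close, or fill a call up. It gives the time, the measured TCP pose, the force, the opening and the grip force at its end, in the units of the state.
- observe(): the state, without advancing time (a new reading comes with each control period).
- capture(name): name is "side" or "top"; returns the picture (384x512x3 uint8, red, green, blue); there is no depth.
- camera_model(name): a dict with "vertical_fov" (degrees; the focal length in pixels is half the picture's height over the tangent of half this angle, whatever the lens; pixels are square), "cx", "cy" (the principal point, pixels), "k1" (the pictures are not rectified: a ray, as slopes to the right and down, at radius r is drawn at 1 + k1 r^2 times it, then the intrinsics apply), "R" (3x3) and "t" (3): a world point X has camera coordinates R X + t. Camera axes: x right, y down, z forward; pixel columns grow to the right and rows downward; lengths in m; the calibration is good to about 2 mm. A picture is of the moment at which its call begins. camera_model takes no time and is no camera call.
- sign_off(): hands the job in; it is judged then, once.
The state is a dict: "clock": time; "qpos": joint angles; "qd": joint speeds; "joint_efforts": joint torques, N m; "ee_pos": TCP position; "tool_rot": TCP orientation; "force": force on the tool from outside, world axes, zero at the start; "wrist_torque": the same for the moment, N m; "opening": opening from 0.0 (shut) to 1.0 (fully open); "grip_force": force on a finger pad.
Only numpy, scipy, OpenCV 4.12 (cv2) and the standard library are available. Lean on these libraries where they do the work, as an engineer would, in place of code of your own. Each camera call takes 0.05 s, during which the arm holds its last target. There are 200 camera calls.

TASK

Take the orange lid by its bar and set it level on the blue canister that is fixed to the bench, with its white pointer a little clockwise (seen from above) of a white start mark, so that it rests on top of the thread. Turn it back anticlockwise until it drops into the thread, then screw it clockwise as far as it goes, pointer at a red mark, and let go. Leave the ring cutter, the wooden stamp and the wooden rib where they are.

Things in the scene. Friction and masses are not known exactly. Their poses are not given: they have to be found in the camera images.
- canister: Blue screw-top canister, upright, fixed to the bench (cannot move or turn). Mount 112 mm across, body 100 mm across up to the shoulder at z = 85 mm, then the neck with the thread. Origin: centre of its underside, z up. Its thread is alike every 120 deg. A (used below) = yaw of lid minus yaw of canister, modulo 120 deg, anticlockwise from above positive.
- neck (a point): Centre of the canister's neck top, 113.5 mm above its origin (white inner seal). Neck 60 mm across, top edge bevelled 4 mm, thread out to 74 mm across. Per 120 deg: a gap 40 deg wide at a white mark, floor z = 91 mm; clockwise of it a ridge 66 deg long, level top z = 103 mm; then a stop 14 deg wide, top z = 106 mm. Beneath the ridge a channel falls from z = 91 to 88 mm at the stop.
- lid: Loose orange screw lid, 84 mm across, about 150 g, lying right way up on the bench. Origin: centre of its lower rim; z up, x toward its white pointer. Flat top 31 mm up; inside 78 mm across, 27 mm deep. Three inward lugs 22 deg wide, 4.5 mm thick at the lower rim at 0, 120 and 240 deg, 64 mm across between them: 2 mm play round the neck.
- grip (a point): Middle of the lid's grip bar, 50 mm above the lid's origin; axes as the lid's. The bar runs along x, 62 mm long, 14 mm thick (in y), from 31 to 61 mm above the lid's origin. Held loosely by it (fingers 2 to 3 mm wider than the bar) the lid turns with the fingers and is free to sink by its own weight.
- pointer (a point): White pointer tab on the lid's skirt, 46 mm from the lid's axis along its x, 20 mm above its origin, over one of the lugs.
- start0 (a point): White start mark on the canister's shoulder and side at 0 deg (its x axis), 46 mm from its axis, z = 85 mm. Pointer over any start mark: A = 0. With A from -9 to +9 deg the lid drops 12 mm into the gaps if free to fall (lid origin then 91 mm above the canister's); at A = +9 deg it meets a stop.
- start1 (a point): As start0, at 120 deg. With A from about -75 to -10 deg a lid set on from above rests on the ridges, lid origin 103 mm above the canister's, and cannot be turned clockwise past the stop.
- start2 (a point): As start0, at 240 deg. A lid set on with A from -111 to -75 deg stands on the stops instead (lid origin 106 mm up) and must first be turned back anticlockwise onto the ridges.
- closed0 (a point): Red closed mark on the canister's shoulder, 75 deg clockwise of start0, 46 mm from its axis. Once dropped in, the lid screws clockwise under the ridges to A = -75 deg, where it meets the stop, lid origin 88 mm above the canister's: fully closed, pointer over a red mark.
- closed1 (a point): As closed0, 75 deg clockwise of start1.
- closed2 (a point): As closed0, 75 deg clockwise of start2.
- ring_cutter: Bystander: steel ring cutter 67 mm across, 22 mm high, on the bench. Origin: centre of its underside.
- stamp: Bystander: turned wooden stamp, 33 mm across, 62 mm high, standing. Origin: centre of its underside.
- rib: Bystander: flat wooden rib 58 x 109 x 8 mm, lying. Origin: centre of its underside.
Not all that is in view belongs to the job. What is shaped like the lid but pink or yellow is not meant.

How it is judged:
By the outcome, as a careful person would: the job done as asked, in the order asked, and still so for the second after the job is handed in, with the robot touching nothing.
It also fails if it takes over 48 s, if anything falls off the work surface, if the arm or the gripper's body presses on something with over 40 N, if the wrist force passes 120 N, or if a joint passes its speed limit or range.

## Working session

There is one attempt and no reset: what is moved stays moved. The work goes in short steps, Python scripts to look and compute and a shell command to move; the robot and the scene stay as the last step left them, time stands still between calls to the robot, and variables do not carry over. Pictures are saved under pics/ and viewed, at most 10 in all, crops included, and the job is handed in when it is done.

```bash
mkdir -p pics; ls; python3 - <<'E'
from cell import *
import cv2
s=observe();print({k:s[k] for k in('clock','ee_pos','tool_rot','opening')})
for n in('side','top'):
    cv2.imwrite(f'pics/{n}0.png',capture(n)[:,:,::-1]);print(n,camera_model(n))
E
```

```text
pics
{'clock': 0.0, 'ee_pos': array([0.22548864, 0.58201537, 0.22994885]), 'tool_rot': array([[-9.32399673e-01,  3.61427121e-01, -1.13443638e-03],
       [ 3.61428798e-01,  9.32397185e-01, -2.17112461e-03],
       [ 2.73041968e-04, -2.43437385e-03, -9.99997000e-01]]), 'opening': 0.9951491472755034}
side {'vertical_fov': 44.65419580670532, 'cx': 262.0501284267511, 'cy': 195.34748368224103, 'k1': -0.1570921816824283, 'R': array([[ 0.9986148 ,  0.05259032, -0.00165358],
       [ 0.01795627, -0.37016745, -0.92879149],
       [-0.04945754,  0.92747524, -0.37059902]]), 't': array([-0.53117424,  0.07413311,  1.29327436])}
top {'vertical_fov': 57.866582068177244, 'cx': 256.27862233019323, 'cy': 194.76629683788465, 'k1': 0.021383171368983822, 'R': array([[ 6.79793131e-03, -9.99976836e-01, -3.40330198e-04],
       [-9.97040396e-01, -6.75190522e-03, -7.65823835e-02],
       [ 7.65783117e-02,  8.59924738e-04, -9.97063199e-01]]), 't': array([0.02360496, 0.55754123, 1.19797051])}
```

View pics/top0.png

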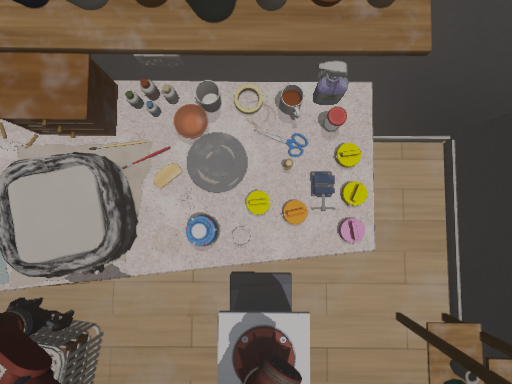

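View pics/side0.png

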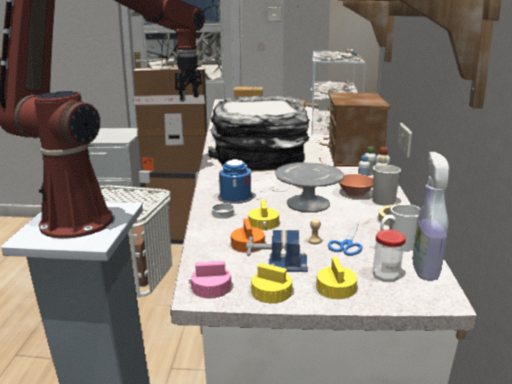

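Top view: the lid candidates are orange (295,212), yellow (258,203), (348,155), (355,193) and pink (352,230). Only the orange one fits the description. The canister is blue at (201,231), and the ring cutter is at (241,235). I'll confirm both in enlarged crops.

```bash
cat > h.py <<'E'
import numpy as np,cv2
from cell import *
def K(n):
    m=camera_model(n);f=192/np.tan(np.radians(m['vertical_fov']/2))
    return m,np.array([[f,0,m['cx']],[0,f,m['cy']],[0,0,1]])
def D(m): return np.array([m['k1'],0,0,0,0])
def proj(n,X):
    m,k=K(n);return cv2.projectPoints(np.float64(X).reshape(-1,1,3),cv2.Rodrigues(m['R'])[0],m['t'],k,D(m))[0][:,0]
def ray(n,uv,z):
    "pixel -> world point on plane z"
    m,k=K(n);p=cv2.undistortPointsIter(np.float64(uv).reshape(-1,1,2),k,D(m),None,None,(3,50,1e-10))[:,0]
    d=np.c_[p,np.ones(len(p))]@m['R'];c=-m['R'].T@m['t']
    return c+d*((z-c[2])/d[:,2])[:,None]
def crop(im,u,v,w,h,s):
    return cv2.resize(im[v:v+h,u:u+w],None,fx=s,fy=s,interpolation=cv2.INTER_CUBIC)
E
python3 - <<'E'
from h import *
t=cv2.imread('pics/top0.png')
a=crop(t,270,187,50,50,8);b=crop(t,176,206,50,50,8)
cv2.imwrite('pics/c1.png',np.hstack([a,b]))
s=cv2.imread('pics/side0.png')
cv2.imwrite('pics/c2.png',np.hstack([crop(s,210,150,60,60,6),crop(s,220,210,60,60,6)]))
E
```

```text
(no output)
```

View pics/c1.png

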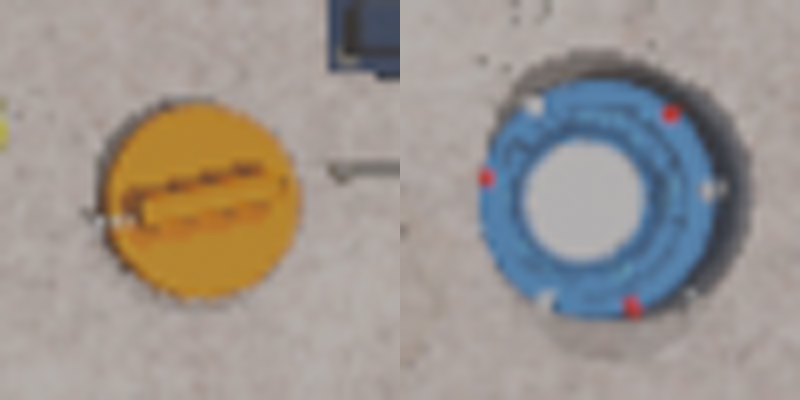

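View pics/c2.png

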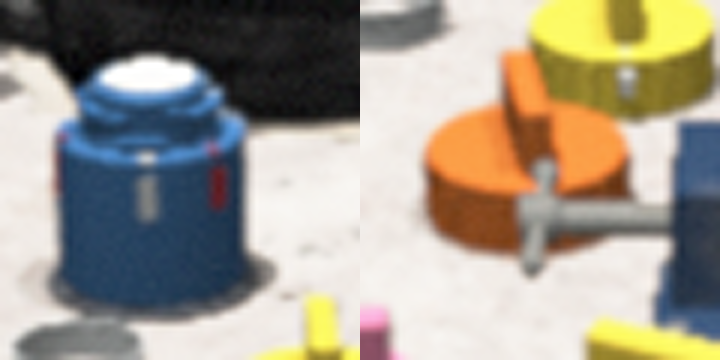

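Crops: the orange lid's top disc is centred at about crop (203,200), with the white pointer at its left (122,215) and the bar along it. On the canister, the seal is at crop (584,200). White marks are at (535,104), (712,189), (547,299); red marks are at (672,114), (486,178), (632,307).

```bash
python3 - <<'E'
from h import *
from scipy.optimize import least_squares
def px(p,u,v): return (np.float64(p)+.5)/8-.5+[u,v]
lid=ray('top',px([[203,200]],270,187),.031)[0]
ptr=ray('top',px([[122,216]],270,187),.022)[0]
ax=ray('top',px([[140,215],[282,186]],270,187),.061)
print('lid',lid,'ptr',ptr,np.hypot(*(ptr-lid)[:2]),np.degrees(np.arctan2(*(ptr-lid)[1::-1])))
d=ax[0]-ax[1];print('bar',ax.mean(0),np.linalg.norm(d),np.degrees(np.arctan2(d[1],d[0])))
ex=ray('top',px([[105,200],[301,200],[203,100],[203,300]],270,187),.031);print('disc',ex[1]-ex[0],ex[3]-ex[2])
seal=ray('top',px([[184,200]],176,206),.1135)[0];print('seal',seal)
w=ray('top',px([[135,104],[312,189],[147,299]],176,206),.085)
r=ray('top',px([[272,114],[86,178],[232,307]],176,206),.085)
print('marks centre',w.mean(0),r.mean(0))
P=np.vstack([w,r])[:,:2]
def res(q):
    a=np.radians(q[2]+np.array([0,120,240,-75,45,165]))
    o=[]
    for k in range(3):
        T=q[:2]+.046*np.c_[np.cos(a[[k]]),np.sin(a[[k]])];o.append(np.abs(np.linalg.norm(P[:3]-T,axis=1)).min())
        T=q[:2]+.046*np.c_[np.cos(a[[3+k]]),np.sin(a[[3+k]])];o.append(np.abs(np.linalg.norm(P[3:]-T,axis=1)).min())
    return o
b=min((least_squares(res,[*seal[:2],y0]) for y0 in range(0,120,10)),key=lambda s:s.cost)
print('canister',b.x, b.x[2]%120,b.fun)
s=observe();R=s['tool_rot'];print('tool x yaw',np.degrees(np.arctan2(R[1,0],R[0,0])),'y yaw',np.degrees(np.arctan2(R[1,1],R[0,1])))
# checks in side view: seal & pointer & lid
print('side proj seal,lid top', proj('side',[seal,lid]))
E
```

```text
lid [ 0.49910529 -0.10711418  0.031     ] ptr [ 0.492139   -0.07274265  0.022     ] 0.035070377130770734 101.45728119041448
bar [ 0.49804702 -0.10718124  0.061     ] 0.0613494121355167 101.9207239144961
disc [ 0.00059607 -0.0849327   0.        ] [-0.08664588  0.00016917  0.        ]
seal [0.4335522  0.21217691 0.1135    ]
marks centre [0.43398872 0.21113415 0.085     ] [0.43302938 0.2116642  0.085     ]
canister [ 0.4335091   0.21139919 34.47120036] 34.471200361196914 [0.00084601 0.00026948 0.00022187 0.00089026 0.00141132 0.00100163]
tool x yaw 158.81113935471657 y yaw 68.8111708687953
side proj seal,lid top [[233.49556783 161.95301526]
 [246.54446972 233.2408489 ]]
```

```bash
cat >> h.py <<'E'
def go(x,y,z,yaw):
    "print shift (tool axes, mm) and turn for a TCP target; yaw = tool x yaw"
    s=observe();R=s['tool_rot'];d=R.T@(np.array([x,y,z])-s['ee_pos'])*1000
    c=np.degrees(np.arctan2(R[1,0],R[0,0]));t=-((yaw-c+180)%360-180)
    print('t',round(s['clock'],2),'pos',(s['ee_pos']*1000).round(1),'yaw',c.round(1),'dp',d.round(1),'turn',round(t,1),'open',round(s['opening'],3),'F',s['force'].round(1),'Mz',s['wrist_torque'].round(2),'grip',round(s['grip_force'],1),'q6',s['qpos'][5].round(1))
E
P='{"dp":[-504,-545,0],"turn":57,"claw":0.5}'
python3 -m pendant '[{"dp":[-504,-545,0],"turn":57,"claw":0.5},{"dp":[-504,-545,0],"turn":57,"claw":0.5},{"dp":[-504,-545,0],"turn":57,"claw":0.5},{"dp":[-504,-545,0],"turn":57,"claw":0.5},{"dp":[-504,-545,0],"turn":57,"claw":0.5},{"dp":[-504,-545,0],"turn":57,"claw":0.5},{"dp":[-504,-545,0],"turn":57,"claw":0.5},{"dp":[-504,-545,0],"turn":57,"claw":0.5}]' 60
python3 -c "
from h import *
go(.499,-.107,.12,102)"
```

```text
clock: 0.77
ee_pos: [0.3483, 0.2708, 0.2309]
tool_rot: [[-0.199, 0.98, -0.0], [0.98, 0.199, -0.0], [-0.0, -0.0, -1.0]]
force: [1.3, -0.2, -0.3]
opening: 0.5
grip_force: 0.0
t 0.77 pos [348.3 270.8 230.9] yaw 101.5 dp [-400.3   72.4  110.9] turn -0.5 open 0.5 F [ 1.3 -0.2 -0.3] Mz [-0.05 -0.04 -0.02] grip 0.0 q6 17.2
```

```bash
python3 -m pendant '[{"dp":[-400,72,60],"turn":0,"claw":0.5},{"dp":[-400,72,60],"turn":0,"claw":0.5},{"dp":[-400,72,60],"turn":0,"claw":0.5},{"dp":[-400,72,60],"turn":0,"claw":0.5},{"dp":[-400,72,60],"turn":0,"claw":0.5},{"dp":[-400,72,60],"turn":0,"claw":0.5},{"dp":[-400,72,60],"turn":0,"claw":0.5},{"dp":[-400,72,60],"turn":0,"claw":0.5}]'
python3 -c "
from h import *
go(.499,-.107,.037,102)"
```

```text
clock: 1.43
ee_pos: [0.472, -0.035, 0.182]
tool_rot: [[-0.204, 0.979, -0.0], [0.979, 0.204, 0.0], [0.0, -0.0, -1.0]]
force: [0.4, 0.5, 0.3]
opening: 0.498
grip_force: 0.0
t 1.43 pos [472. -35. 182.] yaw 101.8 dp [-76.1  11.7 145. ] turn -0.2 open 0.498 F [0.4 0.5 0.3] Mz [-0.03 -0.01 -0.03] grip 0.0 q6 -24.5
```

```bash
python3 -m pendant '[{"dp":[-38,6,20],"turn":0,"claw":0.5},{"dp":[-76,12,40],"turn":0,"claw":0.5},{"dp":[-76,12,75],"turn":0,"claw":0.5},{"dp":[-76,12,100],"turn":0,"claw":0.5},{"dp":[-76,12,125],"turn":0,"claw":0.5},{"dp":[-76,12,145],"turn":0,"claw":0.5},{"dp":[-76,12,145],"turn":0,"claw":0.5},{"dp":[-76,12,145],"turn":0,"claw":0.5}]'
python3 - <<'E'
from h import *
go(.499,-.107,.037,102)
t=capture('top')[:,:,::-1];s=capture('side')[:,:,::-1]
cv2.imwrite('pics/g1.png',np.hstack([crop(t,260,180,70,70,5),crop(s,215,185,70,70,5)]))
E
```

```text
clock: 2.1
ee_pos: [0.4977, -0.1043, 0.0362]
tool_rot: [[-0.205, 0.979, -0.004], [0.979, 0.205, 0.001], [0.002, -0.004, -1.0]]
force: [1.3, 0.4, 0.1]
opening: 0.501
grip_force: 0.0
t 2.1 pos [ 497.7 -104.3   36.2] yaw 101.8 dp [-2.9  0.7 -0.8] turn -0.2 open 0.501 F [1.3 0.4 0.1] Mz [-0.   -0.05  0.02] grip 0.0 q6 -31.6
```

View pics/g1.png

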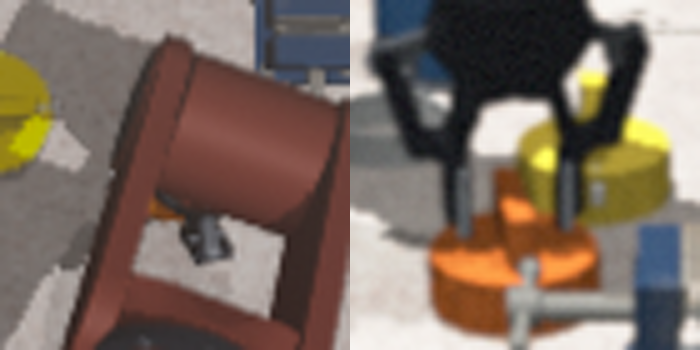

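The fingers straddle the orange bar in the side crop, at about (465,190) and (565,185). I'll shift along the bar by the residual and close.

```bash
python3 -m pendant '[{"dp":[-2,1,-1],"turn":0,"claw":0.5},{"dp":[-2,1,-1],"turn":0,"claw":0.3},{"dp":[-2,1,-1],"turn":0,"claw":0.0},{"dp":[-2,1,-1],"turn":0,"claw":0.0},{"dp":[-2,1,-1],"turn":0,"claw":0.0},{"dp":[-2,1,-1],"turn":0,"claw":0.0},{"dp":[-2,1,-1],"turn":0,"claw":0.0},{"dp":[-2,1,-1],"turn":0,"claw":0.0}]' 60
python3 -c "
from h import *
go(.499,-.107,.037,102)"
```

```text
clock: 2.87
ee_pos: [0.502, -0.1071, 0.0402]
tool_rot: [[-0.205, 0.979, 0.002], [0.979, 0.205, -0.001], [-0.001, 0.002, -1.0]]
force: [-0.5, -0.3, 5.6]
opening: 0.15
grip_force: 61.1
t 2.87 pos [ 502.  -107.1   40.2] yaw 101.8 dp [ 0.7 -2.9  3.2] turn -0.2 open 0.15 F [-0.5 -0.3  5.6] Mz [-0.05  0.26  0.01] grip 61.1 q6 -31.7
```

```bash
python3 -m pendant '[{"dp":[0,0,-15],"turn":0,"claw":0.0},{"dp":[0,0,-40],"turn":0,"claw":0.0},{"dp":[0,0,-70],"turn":0,"claw":0.0},{"dp":[0,0,-100],"turn":0,"claw":0.0},{"dp":[0,0,-130],"turn":0,"claw":0.0},{"dp":[0,0,-155],"turn":0,"claw":0.0},{"dp":[0,0,-170],"turn":0,"claw":0.0},{"dp":[0,0,-170],"turn":0,"claw":0.0}]'
python3 -c "
from h import *
go(.435,.212,.21,129.5)"
```

```text
clock: 3.53
ee_pos: [0.5033, -0.1074, 0.213]
tool_rot: [[-0.205, 0.979, 0.008], [0.979, 0.205, -0.003], [-0.004, 0.007, -1.0]]
force: [1.3, 0.2, -1.5]
opening: 0.146
grip_force: 60.0
t 3.53 pos [ 503.3 -107.4  213. ] yaw 101.8 dp [326.6  -1.5   1.6] turn -27.7 open 0.146 F [ 1.3  0.2 -1.5] Mz [ 0.01 -0.03  0.01] grip 60.0 q6 -31.7
```

```bash
python3 -m pendant '[{"dp":[30,0,0],"turn":-3,"claw":0.0},{"dp":[70,0,0],"turn":-6,"claw":0.0},{"dp":[110,0,0],"turn":-10,"claw":0.0},{"dp":[150,0,0],"turn":-14,"claw":0.0},{"dp":[190,0,0],"turn":-18,"claw":0.0},{"dp":[230,0,0],"turn":-22,"claw":0.0},{"dp":[270,0,0],"turn":-25,"claw":0.0},{"dp":[305,0,0],"turn":-28,"claw":0.0}]'
python3 -m pendant '[{"dp":[11,-10,0],"turn":0,"claw":0.0},{"dp":[19,-10,0],"turn":0,"claw":0.0},{"dp":[19,-10,0],"turn":0,"claw":0.0},{"dp":[19,-10,0],"turn":0,"claw":0.0},{"dp":[19,-10,0],"turn":0,"claw":0.0},{"dp":[19,-10,0],"turn":0,"claw":0.0},{"dp":[19,-10,0],"turn":0,"claw":0.0},{"dp":[19,-10,0],"turn":0,"claw":0.0}]'
python3 - <<'E'
from h import *
go(.435,.212,.21,129.5)
t=capture('top')[:,:,::-1];s=capture('side')[:,:,::-1]
cv2.imwrite('pics/g2.png',np.hstack([crop(t,170,190,75,100,5),crop(s,200,100,75,100,5)]))
E
```

```text
clock: 4.2
ee_pos: [0.436, 0.1938, 0.2065]
tool_rot: [[-0.643, 0.766, -0.003], [0.766, 0.643, -0.0], [0.002, -0.003, -1.0]]
force: [1.6, -0.3, -0.8]
opening: 0.149
grip_force: 60.0
clock: 4.87
ee_pos: [0.419, 0.1995, 0.2087]
tool_rot: [[-0.639, 0.769, 0.0], [0.769, 0.639, -0.0], [-0.0, 0.0, -1.0]]
force: [0.8, 0.5, -2.3]
opening: 0.15
grip_force: 60.0
t 4.87 pos [419.  199.5 208.7] yaw 129.7 dp [-0.6 20.3 -1.3] turn 0.2 open 0.15 F [ 0.8  0.5 -2.3] Mz [ 0.04  0.02 -0.06] grip 60.0 q6 -22.9
```

View pics/g2.png

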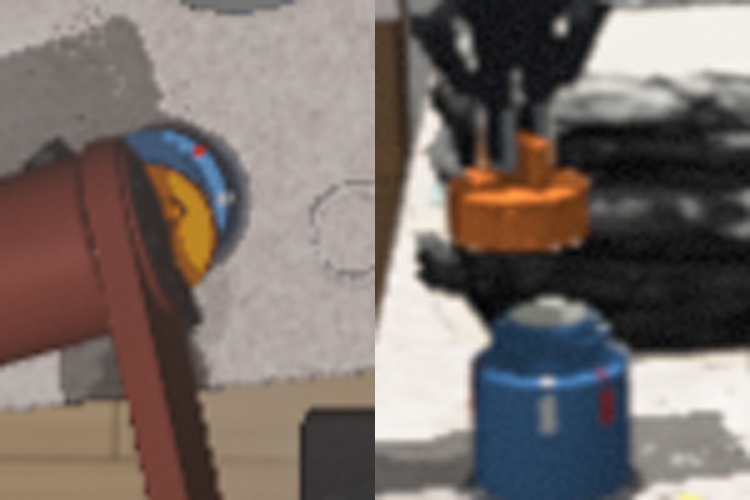

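The side crop shows the lid level in the grip, left of the canister and short of it. I'll correct by the computed shift and measure the lid-canister offset by colour edges.

```bash
python3 -m pendant '[{"dp":[0,10,0],"turn":0,"claw":0.0},{"dp":[-1,20,0],"turn":0,"claw":0.0},{"dp":[-1,20,0],"turn":0,"claw":0.0},{"dp":[-1,20,0],"turn":0,"claw":0.0},{"dp":[-1,20,0],"turn":0,"claw":0.0},{"dp":[-1,20,0],"turn":0,"claw":0.0},{"dp":[-1,20,0],"turn":0,"claw":0.0},{"dp":[-1,20,0],"turn":0,"claw":0.0}]'
cat >> h.py <<'E'
def check():
    s=capture('side');st=observe();h=cv2.cvtColor(s,cv2.COLOR_RGB2HSV)
    o=(h[...,0]<18)&(h[...,1]>170)&(h[...,2]>90);b=(h[...,0]>98)&(h[...,0]<118)&(h[...,1]>120)
    out={}
    for nm,m,r0,r1,c0,c1 in(('lid',o,100,200,205,265),('can',b,180,192,205,265)):
        e=[]
        for r in range(r0,r1):
            c=np.flatnonzero(m[r,c0:c1])
            if len(c)>24:e.append((r,c[0]+c0-.5,c[-1]+c0+.5))
        e=np.array(e);out[nm]=e
        print(nm,'rows',e[0,0],e[-1,0],'edges',np.median(e[:,1]),np.median(e[:,2]),'mid',np.median(e[:,1:].mean(1)).round(2),'w',np.median(e[:,2]-e[:,1]))
    return s
E
python3 - <<'E'
from h import *
go(.435,.212,.21,129.5)
s=check()
p=observe()['ee_pos']
print('expected lid u at tcp',proj('side',[p-[0,0,.025]]),'can',proj('side',[[.4335,.2114,.04]]), 'px/10mm x',proj('side',[p+[.01,0,-.025]])-proj('side',[p-[0,0,.025]]))
t=capture('top')[:,:,::-1]
cv2.imwrite('pics/g3.png',np.hstack([crop(t,170,190,80,80,5),crop(s[:,:,::-1],200,110,80,80,5)]))
E
```

```text
clock: 5.63
ee_pos: [0.4343, 0.2121, 0.2086]
tool_rot: [[-0.64, 0.768, -0.0], [0.768, 0.64, -0.0], [0.0, -0.0, -1.0]]
force: [-0.2, -0.3, -1.5]
opening: 0.151
grip_force: 60.0
t 5.63 pos [434.3 212.1 208.6] yaw 129.8 dp [-0.5  0.5 -1.4] turn 0.3 open 0.151 F [-0.2 -0.3 -1.5] Mz [ 0.04 -0.03  0.02] grip 60.0 q6 -22.1
lid rows 136.0 144.0 edges 219.5 246.5 mid 233.0 w 27.0
can rows 187.0 191.0 edges 220.5 249.5 mid 235.0 w 29.0
expected lid u at tcp [[233.21593389 139.72454336]] can [[234.0050881  184.58006165]] px/10mm x [[3.31177969 0.03270405]]
```

View pics/g3.png

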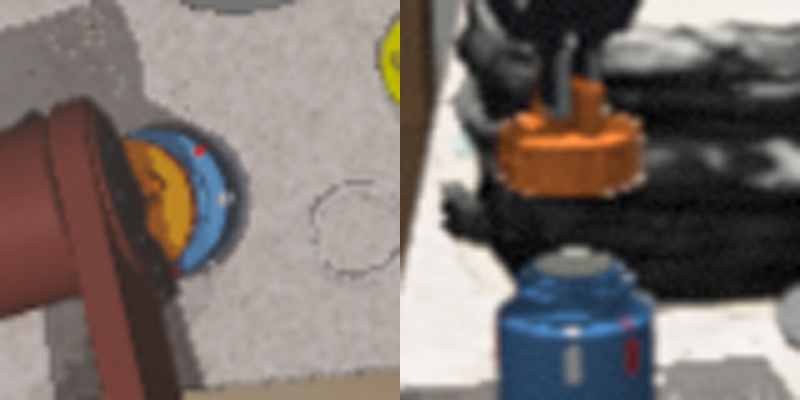

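```bash
python3 -m pendant '[{"dp":[0,1,15],"turn":0,"claw":0.0},{"dp":[-0.5,1,30],"turn":0,"claw":0.0},{"dp":[-0.5,1,40],"turn":0,"claw":0.0},{"dp":[-0.5,1,45],"turn":0,"claw":0.0},{"dp":[-0.5,1,45],"turn":0,"claw":0.0},{"dp":[-0.5,1,45],"turn":0,"claw":0.0},{"dp":[-0.5,1,45],"turn":0,"claw":0.0},{"dp":[-0.5,1,45],"turn":0,"claw":0.0}]'
python3 - <<'E'
from h import *
go(.4355,.212,.143,129.5)
s=check()
p=observe()['ee_pos']
print('expected lid u,v at tcp',proj('side',[p-[0,0,.025]]), 'can',proj('side',[[.4355,.2114,.04]]))
print('lid right edge top: exp at z.2', proj('top',[[.4343,.2121-.042,.1995]]),'obs 208.9')
E
```

```text
clock: 6.4
ee_pos: [0.4363, 0.2127, 0.1646]
tool_rot: [[-0.64, 0.768, 0.002], [0.768, 0.64, 0.001], [-0.001, 0.002, -1.0]]
force: [-0.0, 1.0, -1.3]
opening: 0.148
grip_force: 60.1
t 6.4 pos [436.3 212.7 164.6] yaw 129.8 dp [ 0.  -1.1 21.6] turn 0.3 open 0.148 F [-0.   1.  -1.3] Mz [-0.01 -0.03 -0.  ] grip 60.1 q6 -22.1
lid rows 149.0 158.0 edges 221.5 247.5 mid 234.5 w 26.0
can rows 187.0 191.0 edges 220.5 249.5 mid 235.0 w 29.0
expected lid u,v at tcp [[234.1988673  153.73248724]] can [[234.64468981 184.59059961]]
lid right edge top: exp at z.2 [[207.93657317 231.15577265]] obs 208.9
```

```bash
python3 -m pendant '[{"dp":[0.5,-0.5,4],"turn":0,"claw":0.0},{"dp":[0.5,-0.5,8],"turn":0,"claw":0.0},{"dp":[0.5,-0.5,11],"turn":0,"claw":0.0},{"dp":[0.5,-0.5,14],"turn":0,"claw":0.0},{"dp":[0.5,-0.5,16],"turn":0,"claw":0.0},{"dp":[0.5,-0.5,18],"turn":0,"claw":0.0},{"dp":[0.5,-0.5,18],"turn":0,"claw":0.0},{"dp":[0.5,-0.5,18],"turn":0,"claw":0.0}]'
python3 -c "
from h import *
go(.4355,.2125,.143,129.5)"
```

```text
clock: 7.12
ee_pos: [0.4348, 0.2125, 0.1454]
tool_rot: [[-0.64, 0.768, -0.0], [0.768, 0.64, -0.0], [0.0, -0.0, -1.0]]
force: [0.3, 0.5, -1.1]
opening: 0.146
grip_force: 60.1
t 7.12 pos [434.8 212.5 145.4] yaw 129.8 dp [-0.5  0.6  2.4] turn 0.3 open 0.146 F [ 0.3  0.5 -1.1] Mz [ 0.03 -0.04 -0.06] grip 60.1 q6 -22.1
```

```bash
python3 -m pendant '[{"dp":[0,0,1],"turn":0,"claw":0.0},{"dp":[0,0,2],"turn":0,"claw":0.0},{"dp":[0,0,2.5],"turn":0,"claw":0.0},{"dp":[0,0,3],"turn":0,"claw":0.0},{"dp":[0,0,3],"turn":0,"claw":0.0},{"dp":[0,0,3],"turn":0,"claw":0.0},{"dp":[0,0,3],"turn":0,"claw":0.0},{"dp":[0,0,3],"turn":0,"claw":0.0}]'
python3 -c "
from h import *
go(.4355,.2125,.143,129.5)"
```

```text
clock: 7.78
ee_pos: [0.4349, 0.2125, 0.1431]
tool_rot: [[-0.64, 0.768, 0.0], [0.768, 0.64, 0.0], [-0.0, 0.0, -1.0]]
force: [-2.7, -0.2, 4.6]
opening: 0.144
grip_force: 60.9
t 7.78 pos [434.9 212.5 143.1] yaw 129.8 dp [-0.4  0.4  0.1] turn 0.3 open 0.144 F [-2.7 -0.2  4.6] Mz [-0.15  0.36 -0.01] grip 60.9 q6 -22.1
```

```bash
python3 -m pendant '[{"dp":[0,0,-1],"turn":0,"claw":0.18},{"dp":[0,0,-1],"turn":0,"claw":0.18},{"dp":[0,0,-1],"turn":0,"claw":0.18},{"dp":[0,0,-1],"turn":0,"claw":0.18},{"dp":[0,0,-1],"turn":0,"claw":0.18},{"dp":[0,0,-1],"turn":-3,"claw":0.18},{"dp":[0,0,-1],"turn":-6,"claw":0.18},{"dp":[0,0,-1],"turn":-9,"claw":0.18}]'
python3 - <<'E'
from h import *
go(.4355,.2125,.143,154.5)
check()
E
```

```text
clock: 8.45
ee_pos: [0.4348, 0.2125, 0.1434]
tool_rot: [[-0.754, 0.657, -0.0], [0.657, 0.754, 0.0], [0.0, -0.0, -1.0]]
force: [-0.9, -0.0, 0.7]
opening: 0.179
grip_force: 1.2
t 8.45 pos [434.8 212.5 143.4] yaw 138.9 dp [-0.5  0.5  0.4] turn -15.6 open 0.179 F [-0.9 -0.   0.7] Mz [ 0.02  0.02 -0.04] grip 1.2 q6 -31.2
lid rows 157.0 165.0 edges 221.5 247.5 mid 234.5 w 26.0
can rows 186.0 191.0 edges 220.5 249.5 mid 235.0 w 29.0
```

```bash
python3 -m pendant '[{"dp":[0,0,0],"turn":-3,"claw":0.18},{"dp":[0,0,0],"turn":-6,"claw":0.18},{"dp":[0,0,0],"turn":-9,"claw":0.18},{"dp":[0,0,0],"turn":-12,"claw":0.18},{"dp":[0,0,0],"turn":-15,"claw":0.18},{"dp":[0,0,0],"turn":-17,"claw":0.18},{"dp":[0,0,0],"turn":-18,"claw":0.18},{"dp":[0,0,0],"turn":-18,"claw":0.18}]'
python3 - <<'E'
from h import *
go(.4355,.2125,.143,154.5)
s=check()
cv2.imwrite('pics/g4.png',crop(s[:,:,::-1],200,110,80,80,6))
E
```

```text
clock: 9.17
ee_pos: [0.4347, 0.2124, 0.1434]
tool_rot: [[-0.919, 0.394, -0.0], [0.394, 0.919, -0.0], [0.0, -0.0, -1.0]]
force: [-0.5, -0.7, -0.4]
opening: 0.178
grip_force: 0.2
t 9.17 pos [434.7 212.4 143.4] yaw 156.8 dp [-0.7  0.4  0.4] turn 2.3 open 0.178 F [-0.5 -0.7 -0.4] Mz [-0.02  0.05 -0.03] grip 0.2 q6 -49.1
lid rows 160.0 169.0 edges 221.5 247.5 mid 234.5 w 26.0
can rows 187.0 191.0 edges 220.5 249.5 mid 235.0 w 29.0
```

View pics/g4.png

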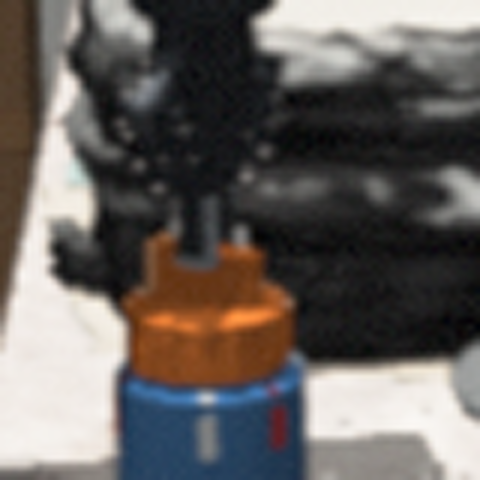

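The lid has dropped level into the thread (skirt bottom at crop row ~385, just over the shoulder). Now I'll follow it down and screw clockwise.

```bash
python3 -m pendant '[{"dp":[0,0,4],"turn":0,"claw":0.18},{"dp":[0,0,8],"turn":0,"claw":0.18},{"dp":[0,0,12],"turn":0,"claw":0.18},{"dp":[0,0,12],"turn":5,"claw":0.18},{"dp":[0,0,12],"turn":10,"claw":0.18},{"dp":[0,0,12],"turn":15,"claw":0.18},{"dp":[0,0,12],"turn":20,"claw":0.18},{"dp":[0,0,12],"turn":25,"claw":0.18}]'
python3 -c "
from h import *
go(.4355,.2125,.131,79.5)"
python3 -m pendant '[{"dp":[0,0,0],"turn":5,"claw":0.18},{"dp":[0,0,0],"turn":10,"claw":0.18},{"dp":[0,0,0],"turn":15,"claw":0.18},{"dp":[0,0,0],"turn":20,"claw":0.18},{"dp":[0,0,0],"turn":25,"claw":0.18},{"dp":[0,0,0],"turn":30,"claw":0.18},{"dp":[0,0,0],"turn":35,"claw":0.18},{"dp":[0,0,0],"turn":40,"claw":0.18}]'
python3 -c "
from h import *
go(.4355,.2125,.131,79.5);check()"
```

```text
clock: 9.88
ee_pos: [0.4345, 0.2125, 0.1308]
tool_rot: [[-0.663, 0.748, -0.001], [0.748, 0.663, 0.0], [0.001, -0.001, -1.0]]
force: [0.3, -0.1, -1.7]
opening: 0.181
grip_force: 0.6
t 9.88 pos [434.5 212.5 130.8] yaw 131.5 dp [-0.7  0.7 -0.2] turn 52.0 open 0.181 F [ 0.3 -0.1 -1.7] Mz [-0.02  0.01 -0.01] grip 0.6 q6 -23.8
clock: 10.55
ee_pos: [0.4346, 0.2126, 0.1309]
tool_rot: [[-0.027, 1.0, -0.0], [1.0, 0.027, 0.0], [0.0, -0.0, -1.0]]
force: [0.0, -0.8, -0.0]
opening: 0.183
grip_force: 1.2
t 10.55 pos [434.6 212.6 130.9] yaw 91.5 dp [-0.1  0.9 -0.1] turn 12.0 open 0.183 F [ 0.  -0.8 -0. ] Mz [-0.02  0.01  0.05] grip 1.2 q6 16.2
lid rows 160.0 164.0 edges 222.5 248.5 mid 235.0 w 25.0
can rows 187.0 191.0 edges 220.5 249.5 mid 235.0 w 29.0
```

```bash
python3 -m pendant '[{"dp":[0,0,1],"turn":3,"claw":0.18},{"dp":[0,0,2],"turn":6,"claw":0.18},{"dp":[0,0,2],"turn":8,"claw":0.18},{"dp":[0,0,2],"turn":10,"claw":0.18},{"dp":[0,0,2],"turn":12,"claw":0.18},{"dp":[0,0,2],"turn":13,"claw":0.18},{"dp":[0,0,2],"turn":14,"claw":0.18},{"dp":[0,0,2],"turn":14,"claw":0.18}]'
python3 -c "
from h import *
go(.4355,.2125,.131,79.5)"
python3 -m pendant '[{"dp":[0,0,0],"turn":1,"claw":0.18},{"dp":[0,0,0],"turn":2,"claw":0.18},{"dp":[0,0,0],"turn":3,"claw":0.18},{"dp":[0,0,0],"turn":4,"claw":0.18},{"dp":[0,0,0],"turn":4,"claw":0.18},{"dp":[0,0,0],"turn":4,"claw":0.18},{"dp":[0,0,0],"turn":4,"claw":0.18},{"dp":[0,0,0],"turn":4,"claw":0.18}]'
python3 -c "
from h import *
go(.4355,.2125,.131,79.5);check()"
```

```text
clock: 11.27
ee_pos: [0.4352, 0.2126, 0.1299]
tool_rot: [[0.21, 0.978, 0.001], [0.978, -0.21, 0.0], [0.0, 0.001, -1.0]]
force: [0.3, -0.5, 3.6]
opening: 0.181
grip_force: 6.9
t 11.27 pos [435.2 212.6 129.9] yaw 77.9 dp [ 0.   0.3 -1.1] turn -1.6 open 0.181 F [ 0.3 -0.5  3.6] Mz [-0.08  0.11  0.25] grip 6.9 q6 29.9
clock: 11.93
ee_pos: [0.4349, 0.2124, 0.1299]
tool_rot: [[0.277, 0.961, 0.0], [0.961, -0.277, -0.001], [-0.001, 0.001, -1.0]]
force: [-0.7, -0.7, 5.7]
opening: 0.181
grip_force: 27.6
t 11.93 pos [434.9 212.4 129.9] yaw 73.9 dp [ 0.3  0.5 -1.1] turn -5.6 open 0.181 F [-0.7 -0.7  5.7] Mz [-0.08  0.23  0.88] grip 27.6 q6 33.8
lid rows 161.0 170.0 edges 222.5 247.5 mid 235.0 w 25.0
can rows 186.0 191.0 edges 220.5 249.5 mid 235.0 w 29.0
```

```bash
python3 -m pendant '[{"dp":[0,0,-1],"turn":-2,"claw":0.18},{"dp":[0,0,-2],"turn":-4,"claw":0.19},{"dp":[0,0,-2],"turn":-4,"claw":0.25},{"dp":[0,0,-2],"turn":-4,"claw":0.4},{"dp":[0,0,-2],"turn":-4,"claw":0.5},{"dp":[0,0,-2],"turn":-4,"claw":0.5},{"dp":[0,0,-20],"turn":-4,"claw":0.5},{"dp":[0,0,-50],"turn":-4,"claw":0.5}]'
python3 -m pendant '[{"dp":[0,0,-35],"turn":0,"claw":0.5},{"dp":[0,0,-70],"turn":0,"claw":0.5},{"dp":[-30,0,-100],"turn":0,"claw":0.5},{"dp":[-70,0,-100],"turn":0,"claw":0.5},{"dp":[-110,0,-100],"turn":0,"claw":0.5},{"dp":[-150,0,-100],"turn":0,"claw":0.5},{"dp":[-190,0,-100],"turn":0,"claw":0.5},{"dp":[-220,0,-100],"turn":0,"claw":0.5}]'
python3 - <<'E'
from h import *
go(.4355,.2125,.131,79.5);s=check()[:,:,::-1];t=capture('top')[:,:,::-1]
cv2.imwrite('pics/g5.png',np.hstack([crop(t,176,206,50,50,8),crop(s,210,140,50,50,8)]))
E
```

```text
clock: 12.65
ee_pos: [0.4315, 0.2114, 0.176]
tool_rot: [[0.212, 0.977, -0.009], [0.977, -0.212, -0.003], [-0.005, -0.008, -1.0]]
force: [0.6, 0.5, -0.6]
opening: 0.501
grip_force: 0.0
clock: 13.32
ee_pos: [0.3875, -0.0047, 0.2797]
tool_rot: [[0.212, 0.977, 0.001], [0.977, -0.212, -0.001], [-0.001, 0.001, -1.0]]
force: [0.6, 0.4, -0.1]
opening: 0.503
grip_force: 0.0
t 13.32 pos [387.5  -4.7 279.7] yaw 77.7 dp [222.6   0.7 148.5] turn -1.8 open 0.503 F [ 0.6  0.4 -0.1] Mz [-0.02  0.01 -0.01] grip 0.0 q6 1.2
lid rows 160.0 169.0 edges 222.5 247.5 mid 235.0 w 26.0
can rows 187.0 191.0 edges 220.5 249.5 mid 235.0 w 29.0
```

View pics/g5.png

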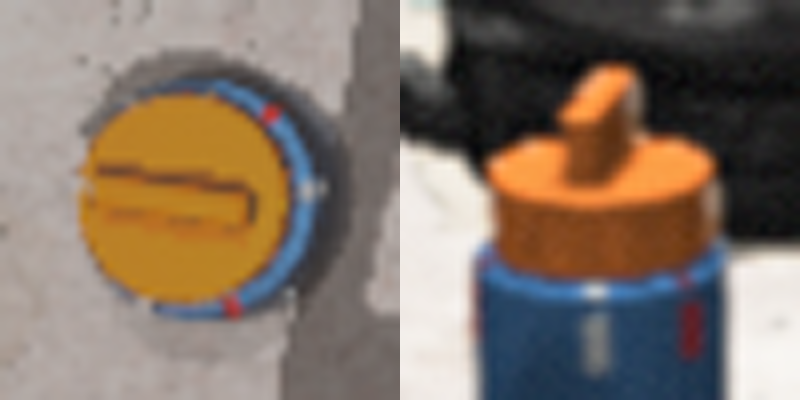

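The lid sits level, and its pointer, at the left (~(88,183)), covers where the red mark was (86,178). I'll check the yaw and height numerically.

```bash
python3 - <<'E'
from h import *
def px(p,u,v): return (np.float64(p)+.5)/8-.5+[u,v]
e=ray('top',px([[97,180],[252,207]],176,206),.149);d=e[0]-e[1];print('bar len',np.linalg.norm(d),'yaw',np.degrees(np.arctan2(d[1],d[0])))
e=ray('top',px([[100,167],[252,186]],176,206),.149);d=e[0]-e[1];print('upper edge yaw',np.degrees(np.arctan2(d[1],d[0])))
c=ray('top',px([[185,197]],176,206),.119)[0];p=ray('top',px([[88,183]],176,206),.108)[0];print('centre',c,'ptr yaw',np.degrees(np.arctan2(*(p-c)[1::-1])),np.hypot(*(p-c)[:2]))
# side: front lower rim v for origin z 88 / 91 / 103
for z in(.088,.091,.103):print(z,(proj('side',[[.435,.212-.042,z],[.435,.212-.042,z+.031]])+.5-[210,140])*8)
E
```

```text
bar len 0.06134394365417809 yaw 80.53020086906794
upper edge yaw 83.26327333589713
centre [0.43489752 0.21089175 0.119     ] ptr yaw 82.91538415736191 0.04139973133920354
0.088 [[185.04231382 279.00415691]
 [183.04250277 200.04557847]]
0.091 [[184.84871309 271.41613208]
 [182.84909028 192.34001297]]
0.103 [[184.07443287 240.95010249]
 [182.07573368 161.40438303]]
```

```bash
python3 -c "
from cell import *
print(sign_off())"
```

```text
the job is handed in; nothing more can be done
None
```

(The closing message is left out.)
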